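Refit the scroll saw drive housing and hold its cover over the bosses

ROBOT

A 6-joint arm with a two-finger parallel gripper is mounted at the origin on the work surface. World frame = base frame: x ahead of the robot, y to its left, z up, the work surface at z = 0. Lengths are in mm, angles in rad, forces in N, time in s.
With the tool pointing down it reaches from about 150 to 775 mm from the base axis. Payload 6.1 kg.
Tool frame: the origin (TCP) lies between the finger pads; the fingertips stand robot.tip_reach ahead of it and the grasp point (between the pads) is the TCP (robot.tip_reach is the distance from the TCP to the fingertips, in mm); z points along the fingers, y is the line along which they close (so a half turn about z gives the same grasp; the last joint's range is limited). The gripper opens to 85 mm and grips with 20 to 120 N. Pads are 22 mm wide; open, the fingers measure 114 mm over their backs; the gripper's body (76 mm by 85 mm) begins 54 mm behind the grasp point. The pads swing forward as they close: fully open they stand 13 mm farther back than shut.
Start: joints at [1.294, 0.126, -0.04, 1.405, 0, 1.571], TCP at [143.465, 505.001, 250.295] pointing down, gripper open.
Joint ranges: [-2.72, 2.72], [-0.95, 1.95], [-1.27, 1.35], [-1.78, 2.02], [-1.46, 1.47], [-3.14, 3.14]. Speed limits (rad/s): [2.39, 2.39, 3.01, 3.14, 3.14, 3.14].

INTERFACE

Orientations are given as a rotation vector (axis times angle).
In Python, from station import robot gives the robot as it stands.
- The arm moves only by the tool move_arm, never from a script. Its argument "targets" is a list of rows, each a list of 7 numbers: the opening, from 0 (shut) to 1 (fully open), then the shift along the tool's x, y, z in units of 250 mm (1.0 is 250 mm), then the turn, a rotation vector about the tool's x, y, z in units of 90 degrees (1.0 is 90 degrees). A call has 1 to 12 rows; each row is the pose to reach, as a shift and turn from the pose commanded when the call began, along the tool's axes at that moment; what a row does not reach only later rows make up. A row lasts 1/8 s, in which the tool goes at most 62.5 mm and 10.7 degrees, less where a joint would pass 70% of its speed; a pose out of reach is approached as far as the arm can. A call with a number of a shift or a turn outside -1 to 1 is refused whole. A call with a gripper value outside its range is refused whole. The fingers move at their own pace and stop on an object; "newtons" is the grip in N (left out, the last holds). Time passes only in rows, so rows that repeat a pose let the fingers close. It gives the time, the measured TCP pose, the force, the opening and the grip force at its end, in the units of the state.
- robot.get_state(): the state, without advancing time (a new reading comes with each control period).
- robot.read_camera(name): name is "scene" or "top" or "wrist"; returns a dict with "image" (480x640x3 uint8, red, green, blue), "range_z" (480x640 float32, mm along the optical axis (not along the pixel's ray), 0 where there is no reading), "fx", "fy", "cx", "cy" (pixels), "R" (3x3) and "t" (3): a world point X has camera coordinates R X + t; the wrist camera has in their place "mount" (4x4, takes a point from camera to tool coordinates, whose origin is the TCP and whose axes are the flange's). Camera axes: x right, y down, z forward; pixel columns grow to the right and rows downward; lengths in mm; the calibration is good to about 2 mm. A picture is of the moment at which its call begins: read the wrist's pose just before it.
- robot.sign_off(): hands the job in; it is judged then, once.
The state is a dict: "t": time; "joints": joint angles; "dq": joint speeds; "effort": joint torques, N m; "tool_pos": TCP position; "tool_rot": TCP orientation; "force": force on the tool from outside, world axes, zero at the start; "ft_torque": the same for the moment, N m; "gripper_width": finger opening in mm; "grasp_force": force on a finger pad.
Only numpy, scipy, OpenCV 4.12 (cv2) and the standard library are available. Lean on these libraries where they do the work, as an engineer would, in place of code of your own. Each camera call takes 0.05 s, during which the arm holds its last target. There are 200 camera calls.

TASK

Put the round bearing and the rectangular guide block fully down into their matching pockets in the scroll saw's drive housing and let go of them. Then pick up the cover plate by its rib and hold it level and still about 15 mm above the four threaded bosses, not touching them, with every hole centred over its thread so that I can start the screws; the program finishes while still holding it there. Leave the two paint jars and the screwdriver where they are.

Things in the scene. Friction and masses are not known exactly. Their poses are not given: they have to be found in the camera images.
- housing: Grey cast housing, bolted down. Base slab 114 x 164 x 20 mm (x, y, z) with two pockets 12 mm deep with 2 mm chamfers in its deck (deck 20 mm above the table), and at the corners four 18 mm round bosses, at x = +-44, y = +-68 mm, whose flat tops are 40 mm above the table, each with a 4 mm threaded hole. Origin: centre of the underside, on the table; z up; y is the long side.
- round_seat (a point): Centre of the floor (8 mm above the table) of the round pocket, 47 mm in diameter, 12 mm deep, at x 0, y -32 mm of the housing. Axes as the housing's.
- rect_seat (a point): Centre of the floor (8 mm above the table) of the rectangular pocket, 35 mm along the housing's x by 49 mm along its y, 12 mm deep, at x 0, y +32 mm of the housing. Axes as the housing's.
- boss_plane (a point): Point at the middle of the housing, level with the tops of the four bosses (40 mm above the table). Axes as the housing's.
- thread_a (a point): Mouth of the threaded hole in the boss at x +44, y +68 mm of the housing, on the boss's top.
- thread_b (a point): Mouth of the threaded hole in the boss across the diagonal, x -44, y -68 mm of the housing.
- cover: Aluminium cover plate lying flat on the table, 114 x 164 x 5 mm (x, y, z), about 0.35 kg, with four 12 mm holes at x = +-44, y = +-68 mm and a solid upright grip rib in the middle: 14 mm thick along x, 70 mm long along y, its top 37 mm above the underside. Origin: centre of the underside; z up. It looks the same turned half round, and either way round is right.
- hole_a (a point): Underside centre of the cover's hole at x +44, y +68 mm of the cover.
- hole_b (a point): Underside centre of the cover's hole across the diagonal, x -44, y -68 mm of the cover.
- bearing: Bright steel bearing, a plain ring standing flat on the table: 42 mm outside diameter, 18 mm bore, 28 mm high, about 0.15 kg. Origin: centre of the underside; z is its axis. When seated 16 mm of it stand above the deck.
- block: Dark steel rectangular guide block standing on the table: 30 mm along x, 44 mm along y, 28 mm high, about 0.2 kg. Origin: centre of the underside; z up. Fits its pocket with its 44 mm side along the housing's y, either way round. When seated 16 mm of it stand above the deck.
- jar: Bystander: closed white paint jar, 64 mm in diameter, 85 mm high, to the left (+y). Origin: centre of the underside.
- jar2: Bystander: closed white paint jar with a paper label, 60 mm in diameter, 80 mm high, to the right (-y). Origin: centre of the underside.
- screwdriver: Bystander: screwdriver lying on the table to the right (-y), along its x.
Things that resemble listed ones, but are neither listed nor needed, are in the scene too. What is shaped like the bearing but brown or green is not meant.

How it is judged:
By the outcome, as a careful person would: the job done as asked, in the order asked, and still so for the second after the job is handed in, while the arm keeps its last pose, push and grip.
It also fails if it takes over 62 s, if anything falls off the work surface, if the arm or the gripper's body presses on something with over 40 N, if the wrist force passes 120 N, or if a joint passes its speed limit or range.

## Working session

There is one attempt and no reset: what is moved stays moved. The work goes in short steps, Python scripts to look and compute and a tool call to move; the robot and the scene stay as the last step left them, time stands still between calls to the robot, and variables do not carry over. Pictures are saved under pics/ and viewed, at most 10 in all, crops included, and the job is handed in when it is done.

Besides the shell and the picture viewer there is one more tool, called after ">>>" by a JSON object that holds its "api" and its "payload". move_arm: Moves the arm, as the interface text tells. Shifts and turns lie within -1 to 1; 1 stands for 250 mm of shift or 90 degrees of turn. Its arguments: {"type":"object","properties":{"targets":{"type":"array","items":{"type":"array","items":{"type":"number"}}},"newtons":{"type":"number"}},"required":["targets"]}

```bash
ls; mkdir -p pics
python3 - <<'E'
from station import robot
import cv2,numpy as np
s=robot.get_state();print(s['t'],s['tool_pos'],s['tool_rot'],robot.tip_reach,s['gripper_width'])
for n in('scene','top'):
    c=robot.read_camera(n);cv2.imwrite(f'pics/{n}0.png',c['image'][...,::-1]);np.savez(f'{n}0.npz',**c)
    print(n,c['fx'],c['cx'],c['cy'],c['R'].round(3).tolist(),c['t'].round(1))
E
```

```text
pics
0.0 [143.38624052 504.65161799 249.53766145] [-4.33437840e-01 -3.11134996e+00  2.42187095e-03] 19.0 85.17587500181155
scene 568.4504081734934 320.69403235806294 253.1562739341638 [[0.706, 0.708, -0.014], [0.55, -0.56, -0.62], [-0.447, 0.43, -0.785]] [-369.6 -218.6 1554. ]
top 608.9282315668776 331.53464289791066 237.0674933095531 [[-0.014, -1.0, 0.001], [-0.978, 0.013, -0.206], [0.206, -0.004, -0.979]] [  23.   529.  1406.8]
```

View pics/scene0.png

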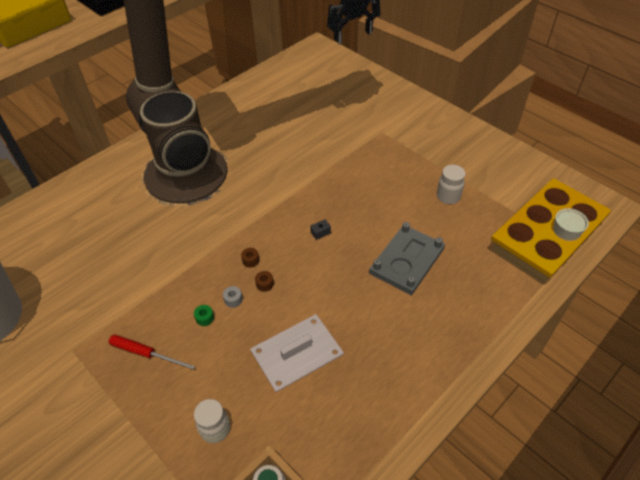

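View pics/top0.png

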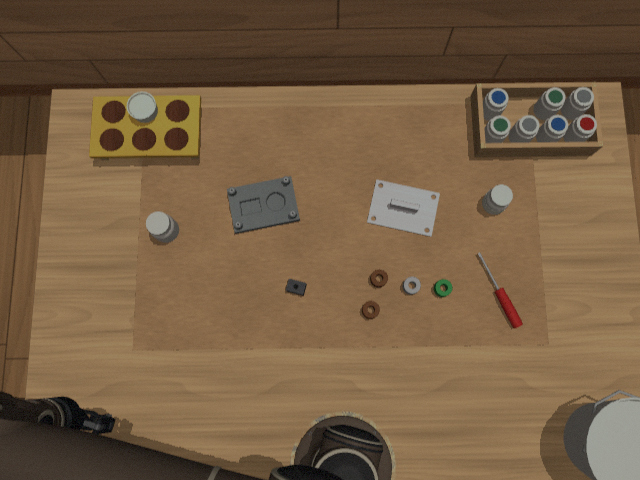

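The scene view shows the steel ring at (232,296), brown rings at (250,257) and (264,281), and the green ring at (204,315). In the top view the steel ring is at (412,285), the brown ones at (379,278) and (371,310), and the green one at (443,288). The block is at top (296,287), the housing at (263,205) and the cover at (403,208). The bright steel ring is the bearing, and nothing else resembles the block.

```bash
cat > h.py <<'E'
import numpy as np,cv2
from scipy.spatial.transform import Rotation as Ro
from station import robot
def extr(c,s=None):
    """world->camera R,t"""
    if 'R' in c: return np.array(c['R']),np.array(c['t'])
    M=np.array(c['mount']);T=np.eye(4);T[:3,:3]=Ro.from_rotvec(s['tool_rot']).as_matrix();T[:3,3]=s['tool_pos']
    W=np.linalg.inv(T@M);return W[:3,:3],W[:3,3]
def ray(c,uv,s=None):
    R,t=extr(c,s);d=np.array([(uv[0]-c['cx'])/c['fx'],(uv[1]-c['cy'])/c['fy'],1]);return -R.T@t,R.T@d
def onz(c,uv,z,s=None):
    o,d=ray(c,uv,s);return o+d*(z-o[2])/d[2]
def tri(a,b):
    A=np.zeros((3,3));y=np.zeros(3)
    for o,d in(a,b):
        d=d/np.linalg.norm(d);P=np.eye(3)-np.outer(d,d);A+=P;y+=P@o
    X=np.linalg.solve(A,y);return X,[float(np.linalg.norm(np.cross(X-o,d/np.linalg.norm(d)))) for o,d in(a,b)]
def go(pos,yaw):
    """row numbers (shift, turn) from the pose now to TCP pos, pointing down, tool y along world angle yaw (deg, mod 180)"""
    s=robot.get_state();R0=Ro.from_rotvec(s['tool_rot']);best=None
    for k in(0,180):
        a=np.radians(yaw+k);y=np.array([np.cos(a),np.sin(a),0]);z=np.array([0,0,-1.]);x=np.cross(y,z)
        r=(R0.inv()*Ro.from_matrix(np.c_[x,y,z])).as_rotvec()
        if best is None or np.linalg.norm(r)<np.linalg.norm(best):best=r
    sh=R0.inv().apply(np.array(pos)-s['tool_pos'])/250
    print('shift',sh.round(4),'turn',(best/(np.pi/2)).round(4),'at',np.round(s['tool_pos'],1),'t',round(s['t'],2),'j6',round(s['joints'][5],2))
E
python3 - <<'E'
from h import *
S=dict(np.load('scene0.npz'));T=dict(np.load('top0.npz'))
for n,a,b in[('bearing',(232,296),(412,285)),('block',(320,230),(296,287)),('rib',(297,345),(403,206)),('housing',(407,260),(263,206)),('bossA',(406,230),(286,181))]:
    X,e=tri(ray(S,a),ray(T,b));print(n,X.round(),np.round(e,1),'top z20',onz(T,b,20).round())
w=robot.read_camera('wrist');print(w['fx'],w['cx'],w['cy'],np.round(w['mount'],3).tolist())
cv2.imwrite('pics/crop.png',cv2.resize(T['image'][160:330,220:470,::-1],None,fx=3,fy=3,interpolation=cv2.INTER_CUBIC))
go([320,-100,230],0)
s=robot.get_state();print(s['joints'].round(2) if hasattr(s['joints'],'round') else s['joints'])
E
```

```text
bearing [ 416. -176.   20.] [1.7 1.7] top z20 [ 415. -177.   20.]
block [416. 104.  14.] [0.9 0.9] top z20 [414. 103.  20.]
rib [ 613. -161.   25.] [1.9 1.9] top z20 [ 613. -163.   20.]
housing [624. 188.   3.] [1.9 1.9] top z20 [618. 185.  20.]
bossA [640. 124. 177.] [10. 10.] top z20 [682. 128.  20.]
431.23819164916154 319.0655254765628 244.8198256145893 [[0.0, -0.959, -0.283, 72.436], [1.0, -0.0, 0.001, 0.009], [-0.001, -0.283, 0.959, -122.9], [0.0, 0.0, 0.0, 1.0]]
shift [-1.3407 -2.1338  0.0815] turn [-7.000e-04  5.000e-04  8.238e-01] at [143.4 504.8 249.7] t 0.15 j6 1.57
[ 1.29  0.13 -0.04  1.41 -0.    1.57]
```

View pics/crop.png

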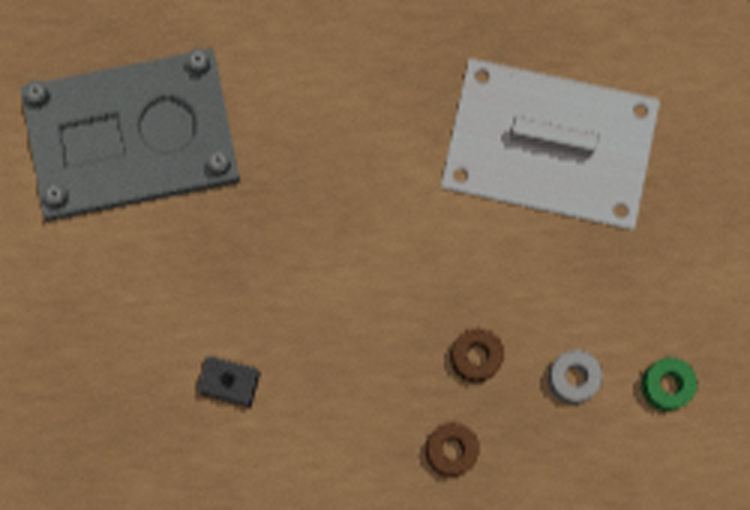

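Crop: the steel ring sits at (575,377), between the brown rings at (477,355) and (452,449) and the green one at (670,383). I choose the steel one. The block is at (228,382). Next I fly over the housing and look with the wrist camera.

>>> {"api": "move_arm", "payload": {"targets": [[1,-0.92,-0.475,0,0,0,0.41],[1,-0.92,-0.475,0,0,0,0.41],[1,-0.92,-0.475,0,0,0,0.41],[1,-0.92,-0.475,0,0,0,0.41],[1,-0.92,-0.475,0,0,0,0.41]]}}

```text
t: 0.78
tool_pos: [334.3, 325.4, 250.2]
tool_rot: [1.404, 2.81, -0.001]
force: [-0.2, 0.2, -0.6]
gripper_width: 85.4
grasp_force: 0.0
```

```bash
python3 -c "
from h import *
go([520,150,250],0)"
```

```text
shift [-1.0071  0.1728  0.0011] turn [-1.000e-04  4.000e-04  4.101e-01] at [334.3 325.4 250.2] t 0.78 j6 1.7
```

>>> {"api": "move_arm", "payload": {"targets": [[1,-1,0.17,0,0,0,0.41],[1,-1,0.17,0,0,0,0.41],[1,-1,0.17,0,0,0,0.41],[1,-1,0.17,0,0,0,0.41],[1,-1,0.17,0,0,0,0.41]]}}

```text
t: 1.4
tool_pos: [519.3, 152.8, 249.2]
tool_rot: [-2.219, -2.223, 0.002]
force: [0.0, 1.3, 0.0]
gripper_width: 85.4
grasp_force: 0.0
```

```bash
cat >> h.py <<'E'
def wrist(tag):
    s=robot.get_state();c=robot.read_camera('wrist');cv2.imwrite(f'pics/{tag}.png',c['image'][...,::-1])
    np.savez(f'{tag}.npz',tool_pos=s['tool_pos'],tool_rot=s['tool_rot'],**c);return c,s
def load(tag):
    d=dict(np.load(f'{tag}.npz'));return d,d
E
python3 -c "
from h import *
wrist('w1')
go([530,-70,250],0)"
```

```text
shift [-0.8953  0.043  -0.0022] turn [-0.0009  0.0001  0.0026] at [518.3 153.8 249.4] t 1.45 j6 1.85
```

View pics/w1.png

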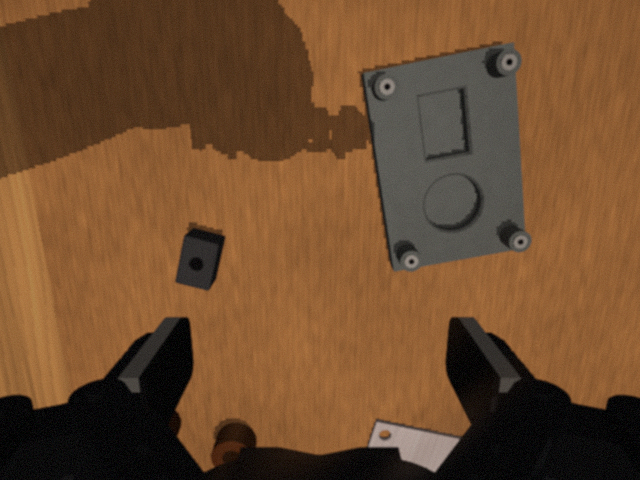

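The wrist view shows boss tops at (386,87), (508,62), (518,241) and (411,261), the round pocket at (452,202), the rectangular pocket at (443,123) and the block top at (196,264). Next come a second view for heights on the way, then the bearing and cover.

>>> {"api": "move_arm", "payload": {"targets": [[1,-0.5,0,0,0,0,0],[1,-0.5,0,0,0,0,0],[1,-0.5,0,0,0,0,0],[1,-0.5,0,0,0,0,0]]}}

```text
t: 1.95
tool_pos: [517.7, 30.9, 250.5]
tool_rot: [-2.213, -2.229, -0.001]
force: [1.0, 0.3, 1.5]
gripper_width: 85.2
grasp_force: 0.0
```

```bash
python3 -c "
from h import *
wrist('w2')
go([500,-210,260],0)"
```

```text
shift [-0.9646 -0.0792 -0.039 ] turn [ 0.     -0.0004  0.0054] at [517.8  31.3 250.4] t 2.0 j6 1.62
```

>>> {"api": "move_arm", "payload": {"targets": [[1,-0.95,-0.07,0,0,0,0],[1,-0.95,-0.07,0,0,0,0],[1,-0.95,-0.07,0,0,0,0],[1,-0.95,-0.07,0,0,0,0],[1,-0.95,-0.07,0,0,0,0],[1,-0.95,-0.07,0,0,0,0]]}}

```text
t: 2.75
tool_pos: [502.5, -206.4, 250.2]
tool_rot: [-2.212, -2.23, -0.0]
force: [0.2, 0.3, 0.2]
gripper_width: 85.5
grasp_force: 0.0
```

Run:
```python
from h import *
wrist('w3')
for t in('w1','w2','w3'):
    c,s=load(t);im=c['image'];hsv=cv2.cvtColor(im,cv2.COLOR_RGB2HSV);g=cv2.cvtColor(im,cv2.COLOR_RGB2GRAY)
    print(t,s['tool_pos'].round(1))
    # grey boss tops / cover / ring : low saturation, bright
    m=((hsv[...,1]<60)&(hsv[...,2]>105)).astype(np.uint8)
    n,l,st,ce=cv2.connectedComponentsWithStats(m)
    for i in range(1,n):
        if st[i,4]>60: print(' bright',ce[i].round(1),st[i])
    m=((g<60)).astype(np.uint8)
    n,l,st,ce=cv2.connectedComponentsWithStats(m)
    for i in range(1,n):
        if 600<st[i,4]<6000: print(' dark',ce[i].round(1),st[i])
```

```text
w1 [519.3 152.8 249.2]
 bright [509.1  61.6] [502  54  15  16 156]
 bright [386.7  86.4] [379  78  16  17 176]
 bright [520.4 241.7] [514 235  14  14 120]
 bright [411.1 261.3] [404 255  15  14 135]
 bright [414.9 444.3] [ 368  422   91   50 2288]
 dark [268.4  94.7] [250  42  33  91 632]
 dark [199.8 257.7] [ 176  226   49   64 2203]
w2 [517.7  30.9 250.5]
 bright [544.7  81.1] [538  74  15  16 129]
 bright [423.6 104.4] [416  97  16  16 160]
 bright [405.6 393. ] [  339   312   127   160 11362]
 bright [209.7 419.6] [189 403  42  35 858]
 dark [392.4  61.8] [383   0  21 127 671]
 dark [487.   41.1] [454   8  50  72 855]
 dark [315. 111.] [ 282   39   85  119 2996]
 dark [269.4 113.9] [250  70  32  90 694]
 dark [227.1 337.9] [ 203  309   49   57 2093]
 dark [215.8 395.5] [193 381  44  37 783]
w3 [ 502.5 -206.4  250.2]
 bright [453.3 146.6] [  361    34   192   226 24849]
 bright [208.2 178. ] [185 158  50  36 869]
 bright [267.3 366.8] [216 348  94  41 245]
 bright [448.3 436.5] [431 417  39  46 957]
 dark [450.4 152.1] [434 111  35  86 846]
 dark [216.1 237.6] [187 222  51  47 741]
```

View pics/w3.png

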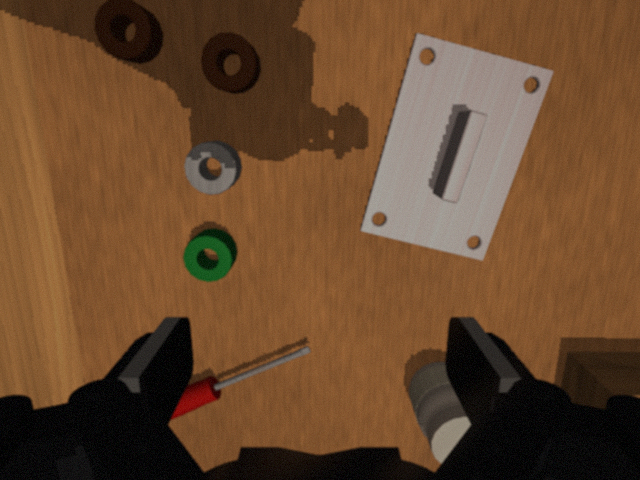

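The steel ring is at (212,168), with the green one below it at (210,256). The cover's holes are at (427,56), (531,85), (379,218) and (474,242), and its rib at (462,157).

```bash
cat >> h.py <<'E'
def cloud(c,s):
    R,t=extr(c,s);v,u=np.mgrid[:480,:640];z=c['range_z'].astype(float)
    P=np.stack([(u-c['cx'])/c['fx']*z,(v-c['cy'])/c['fy']*z,z],-1);W=(P-t)@R;W[z<=0]=np.nan;return W
def face(c,s,xy,rad,z0,z1):
    """top face near xy: pixels between heights z0..z1; returns median z, min-area rect of world xy"""
    W=cloud(c,s);m=(np.hypot(W[...,0]-xy[0],W[...,1]-xy[1])<rad)&(W[...,2]>z0)&(W[...,2]<z1)
    p=W[m];r=cv2.minAreaRect(p[:,:2].astype(np.float32));return len(p),np.nanmedian(p[:,2]).round(1),np.round(r[0],1),np.round(r[1],1),round(r[2],1)
E
python3 - <<'E'
from h import *
c1,s1=load('w1');c2,s2=load('w2');c3,s3=load('w3')
B=[(509.1,61.6),(386.7,86.4),(411.1,261.3),(520.4,241.7)]
for a,b in[((520.4,241.7),(544.7,81.1)),((411.1,261.3),(423.6,104.4))]:
    X,e=tri(ray(c1,a,s1),ray(c2,b,s2));print('boss tri',X.round(1),np.round(e,1))
P=np.array([onz(c1,b,40,s1) for b in B]);print(P.round(1),P.mean(0).round(1))
Q=np.array([onz(c3,b,5,s3) for b in[(427,56),(531,85),(474,242),(379,218)]]);print(Q.round(1),Q.mean(0).round(1))
for P_ in(P,Q):
    d=(P_[0]-P_[3])+(P_[1]-P_[2]);print('x-axis yaw',(np.degrees(np.arctan2(d[1],d[0]))-90).round(1))
print('bearing',face(c3,s3,(416,-177),40,20,36))
print('rib',face(c3,s3,(613,-162),60,30,45))
print('block w1',face(c1,s1,(415,104),40,22,36));
try: print('block w2',face(c2,s2,(415,104),40,22,36))
except Exception as e: print(e)
print('deck z',face(c1,s1,(624,188),60,15,25)[:2])
E
```

```text
boss tri [680.1 130.   40.2] [0. 0.]
boss tri [593.6 113.3  40.2] [0. 0.]
[[654.1 263.6  40. ]
 [567.6 246.8  40. ]
 [593.6 113.2  40. ]
 [680.1 130.   40. ]] [623.9 188.4  40. ]
[[ 586.3  -86.6    5. ]
 [ 671.4 -107.4    5. ]
 [ 640.  -238.7    5. ]
 [ 554.6 -217.6    5. ]] [ 613.1 -162.6    5. ]
x-axis yaw 11.0
x-axis yaw -13.5
bearing (1842, np.float64(27.0), array([ 415.5, -173. ]), array([40.8, 41. ]), 50.3)
rib (1819, np.float64(36.0), array([ 613.6, -162.6]), array([70. , 15.1]), 76.7)
block w1 (1811, np.float64(27.0), array([415.5, 106.9]), array([44.4, 30.1]), 74.6)
block w2 (2381, np.float64(27.2), array([415.5, 106.6]), array([44.1, 30.5]), 74.6)
deck z (12124, np.float64(19.2))
```

>>> {"api": "move_arm", "payload": {"targets": [[1,0.134,-0.348,0.2,0,0,0],[1,0.134,-0.348,0.4,0,0,0],[1,0.134,-0.348,0.6,0,0,0],[1,0.134,-0.348,0.7,0,0,0],[1,0.134,-0.348,0.7,0,0,0]]}}

```text
t: 3.42
tool_pos: [413.5, -172.7, 73.7]
tool_rot: [-2.209, -2.229, 0.002]
force: [0.2, -0.8, -0.5]
gripper_width: 85.6
grasp_force: 0.0
```

Run:
```python
from h import *
c,s=wrist('w4')
try: print('bearing',face(c,s,(415.5,-173),40,20,36))
except Exception as e: print(e)
go([415.5,-173,32],0)
```

```text
bearing (6073, np.float64(27.0), array([ 415. , -173.1]), array([41. , 41.1]), 50.2)
shift [0.0021 0.0028 0.1738] turn [-0.0006 -0.0004  0.0054] at [ 414.8 -173.6   75.4] t 3.48 j6 1.17
```

>>> {"api": "move_arm", "payload": {"targets": [[1,0.002,0.002,0.1,0,0,0],[1,0.002,0.002,0.172,0,0,0],[1,0.002,0.002,0.172,0,0,0],[0.3,0.002,0.002,0.172,0,0,0],[0.3,0.002,0.002,0.172,0,0,0],[0.3,0.002,0.002,0.172,0,0,0],[0.3,0.002,0.002,0.172,0,0,0],[0.3,0.002,0.002,0.172,0,0,0]], "newtons": 40}}

```text
t: 4.47
tool_pos: [416.1, -174.8, 33.7]
tool_rot: [2.214, 2.227, 0.002]
force: [-0.7, 1.0, 6.5]
gripper_width: 39.8
grasp_force: 39.7
```

>>> {"api": "move_arm", "payload": {"targets": [[0.3,0,0,-0.2,0,0,0],[0.3,0.1,0.05,-0.4,0,0,0],[0.3,0.3,0.2,-0.4,0,0,-0.03],[0.3,0.5,0.3,-0.4,0,0,-0.06],[0.3,0.7,0.43,-0.4,0,0,-0.12],[0.3,0.7,0.43,-0.4,0,0,-0.12]]}}

```text
t: 5.22
tool_pos: [523.5, 4.3, 132.3]
tool_rot: [1.988, 2.432, 0.002]
force: [0.3, -0.9, -1.7]
gripper_width: 40.1
grasp_force: 41.6
```

Run:
```python
from h import *
go([630,157,110],11)
s=robot.get_state();print(s['gripper_width'],s['grasp_force'])
```

```text
shift [0.5139 0.5387 0.0899] turn [ 0.0006 -0.0003  0.0052] at [523.5   4.3 132.3] t 5.22 j6 1.38
40.094221578905355 41.555745117366314
```

>>> {"api": "move_arm", "payload": {"targets": [[0.3,0.52,0.54,0.02,0,0,0],[0.3,0.52,0.54,0.05,0,0,0],[0.3,0.52,0.54,0.09,0,0,0],[0.3,0.52,0.54,0.09,0,0,0],[0.3,0.52,0.54,0.09,0,0,0],[0.3,0.52,0.54,0.09,0,0,0]]}}

```text
t: 5.98
tool_pos: [628.7, 153.4, 110.5]
tool_rot: [1.997, 2.425, 0.0]
force: [0.0, 0.8, -1.9]
gripper_width: 39.9
grasp_force: 41.6
```

Run:
```python
from h import *
go([630,157,110],11)
c,s=wrist('w5')
g=cv2.cvtColor(c['image'],cv2.COLOR_RGB2HSV)
m=((g[...,1]<60)&(g[...,2]>105)).astype(np.uint8)
n,l,st,ce=cv2.connectedComponentsWithStats(m)
for i in range(1,n):
    if st[i,4]>100: print(ce[i].round(1),st[i],onz(c,ce[i],40,s).round(1))
```

```text
shift [0.0133 0.0078 0.0021] turn [0.0002 0.0002 0.0005] at [628.7 153.4 110.5] t 5.97 j6 1.62
[404.1 145.4] [  356    13    93   311 13893] [653.4 219.9  40. ]
[434.6  15.7] [411  14  40   8 110] [652.9 272.   40. ]
[241.8 266.6] [ 214  227   64   77 2683] [591.6 150.7  40. ]
[350.7 250.5] [329 233  36  34 605] [640.6 168.4  40. ]
[319.3 318.7] [305 313  30  12 209] [632.9 131.   40. ]
[328.7 372.9] [ 272  352  103   39 1901] [643.5 102.1  40. ]
```

View pics/w5.png

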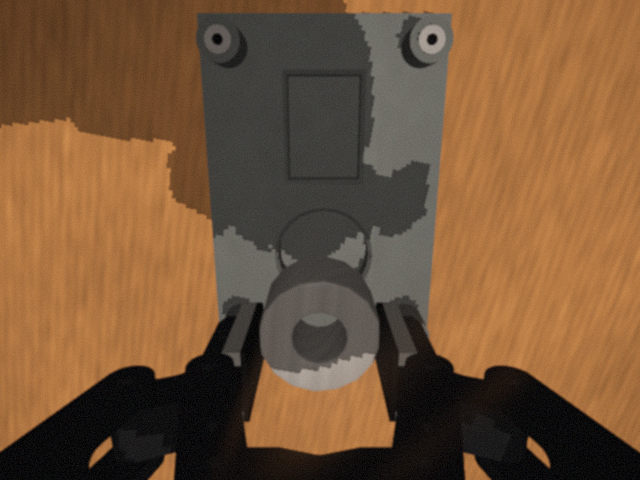

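The bearing is held level between the pads, its top ring centred at about (320,332). The round pocket is at (323,253), the rectangular one at (324,126), and two bosses are at (217,39) and (431,39).

Run:
```python
from h import *
c,s=load('w5')
for n,uv,z in[('boss',(217,39),40),('boss',(431,39),40),('rect rim',(324,126),20),('round rim',(323,253),20),('bearing top',(320,332),104.8),('bore',(320,336),104.8)]:
    print(n,onz(c,uv,z,s).round(1))
try: print(face(c,s,s['tool_pos'][:2],26,98,109))
except Exception as e: print(e)
```

```text
boss [567.6 246.6  40. ]
boss [653.7 263.4  40. ]
rect rim [617.7 220.9  20. ]
round rim [629.5 158.5  20. ]
bearing top [627.9 157.6 104.8]
bore [628.2 156.1 104.8]
(10190, np.float64(103.8), array([629.6, 155.6]), array([46.5, 41.3]), 19.3)
```

>>> {"api": "move_arm", "payload": {"targets": [[0.3,0.0036,0.007,0.1,0,0,0],[0.3,0.0036,0.007,0.18,0,0,0],[0.3,0.0036,0.007,0.21,0,0,0],[0.3,0.0036,0.007,0.23,0,0,0],[0.3,0.0036,0.007,0.24,0,0,0],[0.3,0.0036,0.007,0.25,0,0,0],[0.3,0.0036,0.007,0.26,0,0,0],[0.3,0.0036,0.007,0.26,0,0,0]]}}

```text
t: 7.02
tool_pos: [630.6, 156.1, 44.7]
tool_rot: [-1.995, -2.427, 0.0]
force: [1.1, 0.2, -0.5]
gripper_width: 40.2
grasp_force: 41.6
```

>>> {"api": "move_arm", "payload": {"targets": [[0.3,0,0,0.008,0,0,0],[0.3,0,0,0.012,0,0,0],[0.3,0,0,0.012,0,0,0],[0.7,0,0,0.012,0,0,0],[0.7,0,0,0.012,0,0,0],[0.7,0,0,0.012,0,0,0],[0.7,0,0,-0.2,0,0,0],[1,0,0,-0.4,0,0,0],[1,-0.1,0,-0.6,0,0,0],[1,-0.1,0,-0.6,0,0,0]]}}

```text
t: 8.28
tool_pos: [637.8, 130.7, 200.2]
tool_rot: [1.994, 2.421, 0.01]
force: [0.6, 0.2, -0.2]
gripper_width: 85.7
grasp_force: 0.0
```

Run:
```python
from h import *
c,s=wrist('w6')
print('bearing seated?',face(c,s,(630,157),30,27,44))
print('block',face(c,s,(415.5,106.6),40,22,36)) if 0 else 0
go([415.5,107,130],-15.4)
```

```text
bearing seated? (2489, np.float64(35.1), array([630.4, 157.8]), array([40.8, 41. ]), 62.0)
shift [ 0.0755 -0.8883  0.2647] turn [ 0.0029 -0.0007  0.2942] at [636.8 131.1 197.2] t 8.32 j6 1.58
```

>>> {"api": "move_arm", "payload": {"targets": [[1,0.07,-0.2,0.05,0,0,0.1],[1,0.07,-0.4,0.1,0,0,0.2],[1,0.07,-0.88,0.26,0,0,0.294],[1,0.07,-0.88,0.26,0,0,0.294],[1,0.07,-0.88,0.26,0,0,0.294],[1,0.07,-0.88,0.26,0,0,0.294],[1,0.07,-0.88,0.26,0,0,0.294]]}}

```text
t: 9.2
tool_pos: [418.0, 106.7, 130.4]
tool_rot: [2.497, 1.905, 0.003]
force: [0.7, -1.1, 0.0]
gripper_width: 85.5
grasp_force: 0.0
```

Run:
```python
from h import *
c,s=wrist('w7')
r=face(c,s,(415.5,106.6),40,22,36);print('block',r)
W=cloud(c,s);print('top view rows', s['tool_pos'].round(1))
go([r[2][0],r[2][1],32],-15.4)
```

```text
block (4179, np.float64(27.2), array([415.1, 106.6]), array([44.5, 30.1]), 74.6)
top view rows [418.  106.7 130.4]
shift [-0.0034 -0.0118  0.3933] turn [ 0.0008 -0.0005  0.0009] at [418.  106.6 130.3] t 9.25 j6 2.09
```

>>> {"api": "move_arm", "payload": {"targets": [[1,-0.003,-0.012,0.2,0,0,0],[1,-0.003,-0.012,0.35,0,0,0],[1,-0.003,-0.012,0.39,0,0,0],[1,-0.003,-0.012,0.39,0,0,0],[0.2,-0.003,-0.012,0.39,0,0,0],[0.2,-0.003,-0.012,0.39,0,0,0],[0.2,-0.003,-0.012,0.39,0,0,0],[0.2,-0.003,-0.012,0.39,0,0,0],[0.2,-0.003,-0.012,0.39,0,0,0],[0.2,-0.003,-0.012,0.39,0,0,0]]}}

```text
t: 10.5
tool_pos: [414.0, 106.4, 33.3]
tool_rot: [2.497, 1.905, 0.003]
force: [-0.1, -1.0, 6.3]
gripper_width: 28.9
grasp_force: 40.4
```

Run:
```python
from h import *
s=robot.get_state();print(s['gripper_width'],s['grasp_force'],s['force'])
go([617.8,219.8,130],11)
```

```text
28.882053820923463 40.42632222175598 [-0.09826852 -1.02132175  6.27672944]
shift [ 0.6534  0.6671 -0.3852] turn [ 0.0012 -0.0003 -0.2925] at [414.  106.4  33.3] t 10.5 j6 2.09
```

>>> {"api": "move_arm", "payload": {"targets": [[0.2,0,0,-0.2,0,0,0],[0.2,0.1,0.1,-0.385,0,0,-0.1],[0.2,0.3,0.3,-0.385,0,0,-0.2],[0.2,0.5,0.5,-0.385,0,0,-0.29],[0.2,0.65,0.667,-0.385,0,0,-0.2925],[0.2,0.65,0.667,-0.385,0,0,-0.2925],[0.2,0.65,0.667,-0.385,0,0,-0.2925],[0.2,0.65,0.667,-0.385,0,0,-0.2925]]}}

```text
t: 11.5
tool_pos: [615.7, 218.2, 128.6]
tool_rot: [-1.998, -2.424, 0.001]
force: [-1.3, -0.8, -1.9]
gripper_width: 28.4
grasp_force: 41.1
```

Run:
```python
from h import *
c,s=wrist('w8')
print(s['tool_pos'].round(1),s['gripper_width'],s['grasp_force'])
try: print('held block',face(c,s,s['tool_pos'][:2],40,s['tool_pos'][2]-11,s['tool_pos'][2]-1))
except Exception as e: print(e)
go([617.8,219.8,43],11)
```

```text
[615.7 218.2 128.6] 28.438536988720706 41.06368660926819
held block (11858, np.float64(122.5), array([615.5, 218.9]), array([56.4, 44.9]), 11.9)
shift [0.0048 0.0095 0.3441] turn [-0.0002  0.     -0.0002] at [615.7 218.2 129. ] t 11.55 j6 1.72
```

View pics/w8.png

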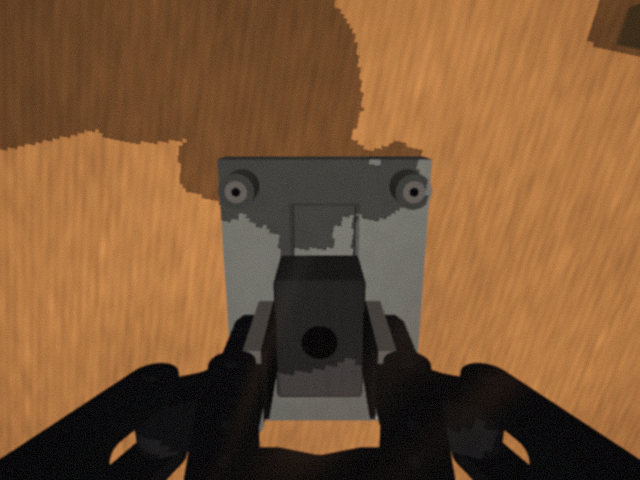

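The block is held square, its top centred at (319,335). The bosses at (236,191) and (412,191) have their mid column at 324, about 2 mm to the right, which agrees with the computed shift.

>>> {"api": "move_arm", "payload": {"targets": [[0.2,0.002,0.0095,0.1,0,0,0],[0.2,0.002,0.0095,0.2,0,0,0],[0.2,0.002,0.0095,0.26,0,0,0],[0.2,0.002,0.0095,0.28,0,0,0],[0.2,0.002,0.0095,0.3,0,0,0],[0.2,0.002,0.0095,0.315,0,0,0],[0.2,0.002,0.0095,0.325,0,0,0],[0.2,0.002,0.0095,0.335,0,0,0],[0.2,0.002,0.0095,0.335,0,0,0]]}}

```text
t: 12.68
tool_pos: [619.1, 219.8, 44.6]
tool_rot: [-1.998, -2.424, 0.0]
force: [-0.2, 0.6, -2.6]
gripper_width: 28.9
grasp_force: 41.1
```

>>> {"api": "move_arm", "payload": {"targets": [[0.2,0,0,0.008,0,0,0],[0.2,0,0,0.012,0,0,0],[0.2,0,0,0.012,0,0,0],[0.6,0,0,0.012,0,0,0],[0.6,0,0,0.012,0,0,0],[0.6,0,0,0.012,0,0,0],[0.6,0,0,-0.2,0,0,0],[1,-0.1,0,-0.4,0,0,0],[1,-0.35,0,-0.6,0,0,0],[1,-0.35,0,-0.6,0,0,0],[1,-0.35,0,-0.6,0,0,0]]}}

```text
t: 14.05
tool_pos: [636.3, 133.3, 195.2]
tool_rot: [2.0, 2.422, 0.002]
force: [-0.6, 0.5, -0.7]
gripper_width: 85.3
grasp_force: 0.0
```

Run:
```python
from h import *
c,s=wrist('w9')
print('bearing',face(c,s,(630,157),30,27,44));print('block',face(c,s,(618,220),32,27,39))
W=cloud(c,s)
for xy,r in(((630,157),20),((618,220),19)):
    m=(np.hypot(W[...,0]-xy[0],W[...,1]-xy[1])<r)&(W[...,2]>28)&(W[...,2]<44);p=W[m];A=np.c_[p[:,:2]-xy,np.ones(len(p))]
    print('tilt',np.linalg.lstsq(A,p[:,2],rcond=None)[0].round(3))
go([613.3,-162.6,160],-13.4)
```

```text
bearing (2555, np.float64(35.0), array([630.3, 157.7]), array([41. , 41.1]), 40.1)
block (3606, np.float64(35.3), array([618.9, 220.5]), array([29.9, 43.6]), 11.6)
tilt [1.0000e-03 1.0000e-02 3.5004e+01]
tilt [-0.000e+00 -1.000e-03  3.529e+01]
shift [-1.1481 -0.3136  0.1352] turn [-6.000e-04 -2.000e-04  2.709e-01] at [635.7 134.1 193.9] t 14.1 j6 1.59
```

View pics/w9.png

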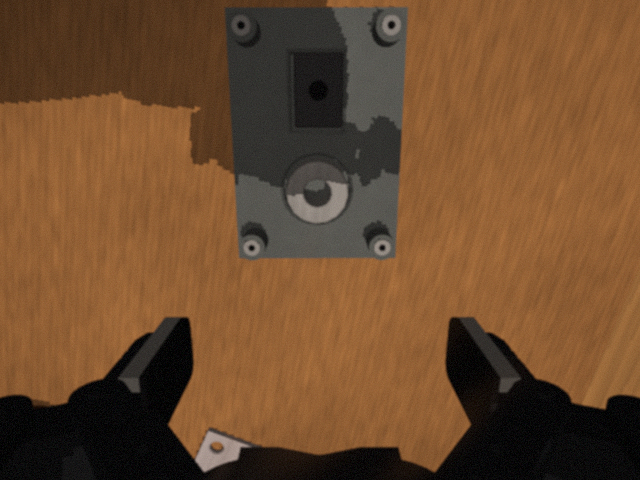

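Both parts are seated flat: the bearing at (317,191) and the block at (318,90), with level tops at the expected height. All four bosses are visible. Now the cover.

>>> {"api": "move_arm", "payload": {"targets": [[1,-0.9,-0.25,0,0,0,0.1],[1,-0.9,-0.25,0,0,0,0.27],[1,-0.9,-0.25,0,0,0,0.27],[1,-0.9,-0.25,0,0,0,0.27],[1,-0.9,-0.25,0,0,0,0.27],[1,-0.9,-0.25,0,0,0,0.27]]}}

```text
t: 14.85
tool_pos: [617.1, -97.5, 193.2]
tool_rot: [-2.461, -1.949, 0.002]
force: [1.4, 0.3, -0.3]
gripper_width: 85.4
grasp_force: 0.0
```

Run:
```python
from h import *
c,s=load('w9')
P=np.array([onz(c,b,40,s) for b in[(391,25),(241,26),(252,247),(382,247)]]);print(P.mean(0).round(1))
d=(P[0]-P[3])+(P[1]-P[2]);print('yaw',(np.degrees(np.arctan2(d[1],d[0]))-90).round(2))
go([613.3,-162.6,150],-13.4)
```

```text
[624.  188.5  40. ]
yaw 11.09
shift [-0.257   0.0451  0.1726] turn [-0.0016 -0.0003  0.0018] at [617.1 -97.5 193.2] t 14.85 j6 1.64
```

>>> {"api": "move_arm", "payload": {"targets": [[1,-0.257,0.045,0.17,0,0,0],[1,-0.257,0.045,0.17,0,0,0],[1,-0.257,0.045,0.17,0,0,0],[1,-0.257,0.045,0.17,0,0,0]]}}

```text
t: 15.35
tool_pos: [614.3, -162.4, 153.0]
tool_rot: [2.462, 1.951, 0.001]
force: [-1.0, 0.0, -0.4]
gripper_width: 85.4
grasp_force: 0.0
```

Run:
```python
from h import *
c,s=wrist('w10');r=face(c,s,(613.3,-162.6),60,30,45);print(r);print('plate',face(c,s,(613.3,-162.6),120,2,8)[:2])
go([*r[2],31],-13.4)
```

```text
(2740, np.float64(36.0), array([ 613.7, -162.5]), array([69.8, 13.7]), 76.4)
plate (39066, np.float64(4.2))
shift [-0.0005 -0.0033  0.4892] turn [ 0.0009 -0.0002  0.0023] at [ 614.4 -162.6  153.3] t 15.4 j6 1.54
```

>>> {"api": "move_arm", "payload": {"targets": [[1,0,-0.003,0.2,0,0,0.002],[1,0,-0.003,0.4,0,0,0.002],[1,0,-0.003,0.48,0,0,0.002],[1,0,-0.003,0.488,0,0,0.002],[1,0,-0.003,0.488,0,0,0.002],[0,0,-0.003,0.488,0,0,0.002],[0,0,-0.003,0.488,0,0,0.002],[0,0,-0.003,0.488,0,0,0.002],[0,0,-0.003,0.488,0,0,0.002],[0,0,-0.003,0.488,0,0,0.002],[0,0,-0.003,0.488,0,0,0.002],[0,0,-0.003,0.488,0,0,0.002]], "newtons": 90}}

```text
t: 16.9
tool_pos: [613.1, -163.9, 30.8]
tool_rot: [2.466, 1.945, 0.0]
force: [-1.1, 0.5, 5.0]
gripper_width: 12.7
grasp_force: 89.2
```

>>> {"api": "move_arm", "payload": {"targets": [[0,0,0,-0.05,0,0,0],[0,0,0,-0.2,0,0,0],[0,0,0,-0.4,0,0,0],[0,0,0,-0.45,0,0,0],[0,0,0,-0.45,0,0,0]]}}

```text
t: 17.52
tool_pos: [613.2, -163.8, 143.0]
tool_rot: [2.466, 1.945, 0.001]
force: [1.2, 0.9, -3.1]
gripper_width: 12.1
grasp_force: 88.5
```

Run:
```python
from h import *
s=robot.get_state();print(s['gripper_width'],s['grasp_force'],s['force'])
go([624,188.5,150],11.05)
```

```text
12.143275159609827 88.4745740890503 [ 1.15549215  0.91401497 -3.08748042]
shift [ 1.3807 -0.2861 -0.0283] turn [ 5.000e-04  1.000e-04 -2.725e-01] at [ 613.2 -163.8  143. ] t 17.52 j6 1.54
```

>>> {"api": "move_arm", "payload": {"targets": [[0,0.08,-0.01,0,0,0,0],[0,0.2,-0.04,0,0,0,-0.03],[0,0.35,-0.07,0,0,0,-0.06],[0,0.5,-0.1,0,0,0,-0.09],[0,0.65,-0.13,0,0,0,-0.12],[0,0.8,-0.16,0,0,0,-0.15],[0,0.88,-0.18,0,0,0,-0.17],[0,0.9,-0.18,0,0,0,-0.18],[0,0.9,-0.18,0,0,0,-0.18]]}}

```text
t: 18.65
tool_pos: [621.4, 65.1, 142.2]
tool_rot: [-2.168, -2.273, 0.002]
force: [0.8, 0.6, -2.5]
gripper_width: 12.0
grasp_force: 88.3
```

Run:
```python
from h import *
go([624,188.5,140],11.05)
```

```text
shift [0.4924 0.0336 0.0085] turn [-0.0006  0.0003 -0.0926] at [621.4  65.1 142.2] t 18.65 j6 1.63
```

>>> {"api": "move_arm", "payload": {"targets": [[0,0.08,0.005,0,0,0,-0.02],[0,0.2,0.012,0,0,0,-0.05],[0,0.33,0.02,0,0,0,-0.08],[0,0.44,0.03,0,0,0,-0.0926],[0,0.48,0.0336,0,0,0,-0.0926],[0,0.492,0.0336,0,0,0,-0.0926],[0,0.492,0.0336,0,0,0,-0.0926],[0,0.492,0.0336,0,0,0,-0.0926]]}}

```text
t: 19.65
tool_pos: [624.2, 187.8, 142.9]
tool_rot: [1.998, 2.424, -0.0]
force: [-0.4, -0.3, -3.3]
gripper_width: 12.4
grasp_force: 88.3
```

Run:
```python
from h import *
c,s=wrist('w11');print(s['tool_pos'].round(1),s['gripper_width'])
t=robot.read_camera('top');np.savez('top1.npz',**t)
cv2.imwrite('pics/w11b.png',np.hstack([c['image'][:400],np.pad(cv2.resize(t['image'][150:260,200:330],None,fx=1.2,fy=3.6),((0,4),(0,0),(0,0)))])[...,::-1]) if 0 else 0
W=cloud(c,s);z0=s['tool_pos'][2]-30.8+5
m=(abs(W[...,2]-z0)<7)&(np.hypot(*(W[...,:2]-s['tool_pos'][:2]).transpose(2,0,1))<110);p=W[m]
A=np.c_[p[:,:2]-s['tool_pos'][:2],np.ones(len(p))];print('plate plane',np.linalg.lstsq(A,p[:,2],rcond=None)[0].round(4),z0,len(p))
```

```text
[624.2 187.8 142.9] 12.412569176478787
plate plane [ 1.000000e-04 -1.000000e-04  1.163007e+02] 117.05689288112818 78049
```

View pics/w11.png

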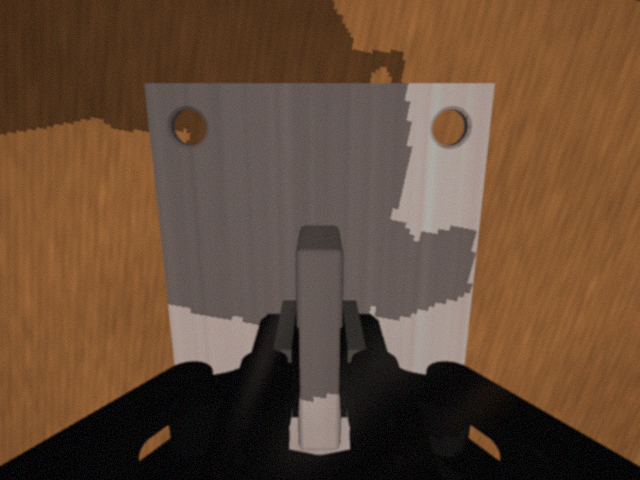

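The cover hangs level (its plane slope is about 0), with visible holes at (189,125) and (450,126) and the rib gripped at (320,340).

Run:
```python
from h import *
c,s=load('w11');W=cloud(c,s)
zt=s['tool_pos'][2]-30.8+5
# rim of each hole on the plate's top face: plate mask by height, inner contour
m=(abs(W[...,2]-116.3)<2.5).astype(np.uint8)
H=[]
cs,h=cv2.findContours(m,cv2.RETR_CCOMP,cv2.CHAIN_APPROX_NONE)
for k,q in enumerate(cs):
    if h[0][k][3]>=0 and 500<cv2.contourArea(q)<3000:
        e=cv2.fitEllipse(q);print(np.round(e[0],1),np.round(e[1],1))
        if e[0][1]<200: H.append(e[0])
H.sort()
# own edge: holes' pixels, then world points
P=np.array([onz(c,u,zt,s)[:2] for u in H]);B=np.array([[567.6,246.7],[653.9,263.5]])
print(P.round(1),'d',(B-P).round(1))
a=lambda Q:np.degrees(np.arctan2(*(Q[1]-Q[0])[::-1]));print('yaw cover',a(P).round(2),'housing',a(B).round(2), 11.05)
yaw=np.radians(a(P));R=np.array([[np.cos(yaw),-np.sin(yaw)],[np.sin(yaw),np.cos(yaw)]])
print('centre cover',(P.mean(0)-R@[0,68]).round(1),'tool',s['tool_pos'].round(1))
```

```text
[449.4 126.6] [34.  38.2]
[189.4 126.7] [34.2 37.9]
[[568.3 247.6]
 [653.2 264.1]] d [[-0.7 -0.9]
 [ 0.7 -0.6]]
yaw cover 11.01 housing 11.02 11.05
centre cover [623.7 189.1] tool [624.2 187.8 142.9]
```

>>> {"api": "move_arm", "payload": {"targets": [[0,-0.0026,0.001,0.05,0,0,0],[0,-0.0026,0.001,0.1,0,0,0],[0,-0.0026,0.001,0.15,0,0,0],[0,-0.0026,0.001,0.19,0,0,0],[0,-0.0026,0.001,0.21,0,0,0],[0,-0.0026,0.001,0.22,0,0,0],[0,-0.0026,0.001,0.228,0,0,0],[0,-0.0026,0.001,0.228,0,0,0],[0,-0.0026,0.001,0.228,0,0,0],[0,-0.0026,0.001,0.228,0,0,0]]}}

```text
t: 21.0
tool_pos: [624.6, 188.2, 86.1]
tool_rot: [1.997, 2.425, 0.001]
force: [-0.3, -0.6, -2.9]
gripper_width: 12.8
grasp_force: 88.3
```

Run:
```python
from h import *
c,s=wrist('w12');print(s['t'],s['tool_pos'].round(1),s['gripper_width'],s['grasp_force'],s['force'])
go([624.2,187.8,85.8],11.05)
im=c['image'];a=np.hstack([cv2.resize(im[80:180,140:240],(390,390),interpolation=cv2.INTER_CUBIC),cv2.resize(im[80:180,400:500],(390,390),interpolation=cv2.INTER_CUBIC)])
cv2.imwrite('pics/holes.png',a[...,::-1])
W=cloud(c,s);m=(abs(W[...,2]-60)<7)&(np.hypot(*(W[...,:2]-s['tool_pos'][:2]).transpose(2,0,1))<110);p=W[m]
A=np.c_[p[:,:2]-s['tool_pos'][:2],np.ones(len(p))];print(np.linalg.lstsq(A,p[:,2],rcond=None)[0].round(4))
```

```text
21.0 [624.6 188.2  86.1] 12.771514657900495 88.27286124229431 [-0.32862596 -0.6175806  -2.92984498]
shift [-0.0011 -0.0018  0.0007] turn [ 0.0002 -0.      0.0001] at [624.6 188.2  86. ] t 21.05 j6 1.67
[5.00000e-04 5.00000e-04 5.95018e+01]
```

View pics/holes.png

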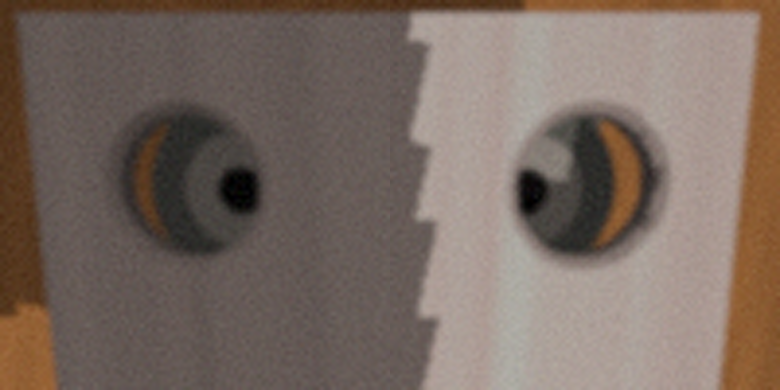

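Through the holes the threads show at crop (240,190) and (531,192), inside hole rims centred at about (187,178) and (590,183). They appear symmetric left to right. I will turn that into offsets.

Run:
```python
from h import *
c,s=load('w12');g=cv2.cvtColor(c['image'],cv2.COLOR_RGB2GRAY)
W=cloud(c,s);zt=s['tool_pos'][2]-30.8+5
m=(abs(W[...,2]-59.5)<1.2).astype(np.uint8)
cs,h=cv2.findContours(m,cv2.RETR_CCOMP,cv2.CHAIN_APPROX_NONE);E=[]
for k,q in enumerate(cs):
    if h[0][k][3]>=0 and 400<cv2.contourArea(q)<3000:
        e=cv2.fitEllipse(q)
        if e[0][1]<200:E.append(e)
E.sort()
for e,(x0,x1) in zip(E,((190,210),(425,450))):
    k=(g<22).astype(np.uint8);k[:,:x0]=0;k[:,x1:]=0;k[:110]=0;k[145:]=0
    n,l,st,ce=cv2.connectedComponentsWithStats(k);i=1+st[1:,4].argmax()
    H=onz(c,e[0],zt,s);T=onz(c,ce[i],40,s)
    print('hole px',np.round(e[0],1),np.round(e[1],1),'thread px',ce[i].round(1),st[i],'H',H.round(1),'T',T.round(1),'T-H',(T-H)[:2].round(1))
```

```text
hole px [188.8 126.6] [35.2 40.5] thread px [200.9 128.3] [197 124   8  10  67] H [568.5 247.9  60.3] T [567.3 246.7  40. ] T-H [-1.2 -1.2]
hole px [450.  126.6] [35.6 39.6] thread px [435.9 128.9] [434 125   6   9  37] H [653.7 264.6  60.3] T [654.7 263.5  40. ] T-H [ 0.9 -1.1]
```

>>> {"api": "move_arm", "payload": {"targets": [[0,-0.0043,-0.0012,0.001,0,0,0],[0,-0.0043,-0.0012,0.001,0,0,0],[0,-0.0043,-0.0012,0.001,0,0,0],[0,-0.0043,-0.0012,0.001,0,0,0],[0,-0.0043,-0.0012,0.001,0,0,0],[0,-0.0043,-0.0012,0.001,0,0,0]]}}

```text
t: 21.8
tool_pos: [624.4, 187.0, 85.5]
tool_rot: [1.997, 2.425, -0.0]
force: [0.6, -1.0, -3.2]
gripper_width: 12.2
grasp_force: 88.3
```

Run:
```python
from h import *
c,s=wrist('w13');g=cv2.cvtColor(c['image'],cv2.COLOR_RGB2GRAY);print(s['tool_pos'].round(1),s['force'],s['grasp_force'])
W=cloud(c,s);zt=s['tool_pos'][2]-30.8+5
m=(abs(W[...,2]-59.5)<1.2).astype(np.uint8)
cs,h=cv2.findContours(m,cv2.RETR_CCOMP,cv2.CHAIN_APPROX_NONE);E=[]
for k,q in enumerate(cs):
    if h[0][k][3]>=0 and 400<cv2.contourArea(q)<3000:
        e=cv2.fitEllipse(q)
        if e[0][1]<200:E.append(e)
E.sort()
for e,(x0,x1) in zip(E,((190,210),(425,450))):
    k=(g<22).astype(np.uint8);k[:,:x0]=0;k[:,x1:]=0;k[:110]=0;k[145:]=0
    n,l,st,ce=cv2.connectedComponentsWithStats(k);i=1+st[1:,4].argmax()
    H=onz(c,e[0],zt,s);T=onz(c,ce[i],40,s);print(H.round(1),T.round(1),(T-H)[:2].round(1))
# independent check: top camera, the two bearing/diagonal holes of the cover vs earlier boss picture
t=robot.read_camera('top');np.savez('top2.npz',**t)
W=cloud(t,None);m=(np.hypot(W[...,0]-624,W[...,1]-188)<125)&(W[...,2]>50)&(W[...,2]<66)
p=W[m];r=cv2.minAreaRect(p[:,:2].astype(np.float32));print('top cam plate',np.round(r[0],1),np.round(r[1],1),round(r[2],1),len(p))
t0=dict(np.load('top0.npz'));W=cloud(t0,None);m=(np.hypot(W[...,0]-624,W[...,1]-188)<125)&(W[...,2]>12)&(W[...,2]<26)
p=W[m];r=cv2.minAreaRect(p[:,:2].astype(np.float32));print('top cam housing',np.round(r[0],1),np.round(r[1],1),round(r[2],1),len(p))
```

```text
[624.4 187.   85.5] [ 0.6133693  -0.96027207 -3.15277226] 88.27268958091736
[568.2 246.7  59.7] [567.2 246.6  40. ] [-1.  -0.1]
[653.7 263.4  59.7] [654.3 263.5  40. ] [0.6 0.1]
top cam plate [638.5 114.9] [118.6  35.4] 20.2 462
top cam housing [623.3 186.2] [118.3 164.3] 10.8 2233
```

```bash
python3 -c "
from station import robot
print(robot.sign_off())"
```

```text
the job is handed in; nothing more can be done
None
```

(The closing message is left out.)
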